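# Serve a bread roll with the tongs

## Robot

A 6-joint arm with a two-finger parallel gripper is mounted at the origin on the work surface. World frame = base frame: x ahead of the robot, y to its left, z up, the work surface at z = 0. Lengths are in m, angles in rad, forces in N, time in s.
With the tool pointing down it reaches from about 0.275 to 0.975 m from the base axis. Payload 8.4 kg.
Tool frame: the origin (TCP) lies at the centre of the arm's flange, where the gripper is bolted on; the fingertips stand 190 mm ahead of it and the grasp point (between the pads) lies 171 mm ahead of it; z points along the fingers, y is the line along which they close (so a half turn about z gives the same grasp; the last joint's range is limited). The gripper opens to 92 mm and grips with 3 to 60 N. Pads are 20 mm wide; open, the fingers measure 128 mm over their backs; the gripper's body (75 mm by 189 mm) begins 69 mm behind the grasp point.
Start: joints at [1.099, 0.353, 1.633, -0, 1.155, -0.002], TCP at [0.283, 0.557, 0.405] pointing down, gripper open.
Joint ranges: [-2.63, 2.63], [-0.92, 2.1], [0.06, 2.66], [-1.3, 4.44], [0, 2.69], [-3.02, 3.02]. Speed limits (rad/s): [2.22, 2.22, 2.79, 3.14, 3.14, 3.14].

## Interface

Orientations are given as a 3x3 rotation matrix whose columns are the frame's x, y, z axes.
In Python, from station import bot gives the robot as it stands.
- The arm moves only by the tool play_rows, never from a script. Its argument "commands" is text: rows parted by semicolons, each of 5 numbers parted by spaces: the shift along the tool's x, y, z in cm, then the turn about the tool's z in degrees, then the opening, from 0 (shut) to 1 (fully open). In form: tx ty tz yaw fingers; .... A call has 1 to 5 rows; each row is the pose to reach, as a shift and turn from the pose commanded when the call began, along the tool's axes at that moment; what a row does not reach only later rows make up. A row lasts 1/10 s, in which the tool goes at most 50 mm and 8.59 degrees, less where a joint would pass 70% of its speed; a pose out of reach is approached as far as the arm can. A call with a gripper value outside its range is refused whole. The fingers move at their own pace and stop on an object; the grip force is fixed at half the most. Time passes only in rows, so rows that repeat a pose let the fingers close. It gives the time, the measured TCP pose, the force, the opening and the grip force at its end, in the units of the state.
- bot.get_state(): the state, without advancing time (a new reading comes with each control period).
- bot.camera(name): name is "scene" or "top" or "wrist"; returns the picture (480x640x3 uint8, blue, green, red); there is no depth.
- bot.calibration(name): a dict with "intrinsics" (3x3 intrinsics, pixels), "R" (3x3) and "t" (3): a world point X has camera coordinates R X + t; the wrist camera has in their place "hand_eye" (4x4, takes a point from camera to tool coordinates, whose origin is the TCP and whose axes are the flange's). Camera axes: x right, y down, z forward; pixel columns grow to the right and rows downward; lengths in m; the calibration is good to about 2 mm. A picture is of the moment at which its call begins: read the wrist's pose just before it. calibration takes no time and is no camera call.
- bot.finish_job(): hands the job in; it is judged then, once.
The state is a dict: "time": time; "joints": joint angles; "qd": joint speeds; "joint_torque": joint torques, N m; "tcp_pos": TCP position; "eef_rot": TCP orientation; "contact_force": force on the tool from outside, world axes, zero at the start; "wrist_torque": the same for the moment, N m; "width": opening from 0.0 (shut) to 1.0 (fully open); "finger_force": force on a finger pad.
Only numpy, scipy, OpenCV 4.12 (cv2) and the standard library are available. Lean on these libraries where they do the work, as an engineer would, in place of code of your own. Each camera call takes 0.05 s, during which the arm holds its last target. There are 200 camera calls.

## Task

Pick up the kitchen tongs by their two arms, close them on the bread roll standing on the turntable and lift it off, then carry it across and hold it about 15 cm above the middle of the blue plate, so that the cook can look at it from below. Only the tongs may touch the roll, never the gripper; leave the other things on the shelf where they are. Finish while still holding the roll in the squeezed tongs above the plate: nothing is put down or let go.

Things in the scene. Friction and masses are not known exactly. Their poses are not given: they have to be found in the camera images.
- tongs_grip (a point): Where to grip the kitchen tongs (red silicone grips and claws, 274 mm long, 24 mm high, 140 g, lying on edge, arms opening sideways). On the middle line between the arms, 12 mm above the underside, near the centre of mass; x points along the middle line to the claws, y across the arms, z up. The arms are upright strips, pinched together by closing on their outsides along y.
- tongs: The same tongs; origin 12 mm below the grip point, same axes. Hinges are 100 mm behind it (the loop ends at -140 mm). Relaxed, the arms measure 56 mm over their outer faces at the grip point, each sloping 0.1 rad. Squeezed to 36 mm there, the faces are parallel and the claw plates 56 mm apart, the roll's width. Empty, they close to 24 mm. Claws move 2.15 times as far as the grip.
- tongs_claws (a point): The middle between the claws, 115 mm ahead of the grip point along its x, 12 mm above the underside: the roll's centre belongs here. The claw plates reach from 94 to 136 mm ahead of the grip point, 24 mm high. Relaxed, they are 99 mm apart (89 mm between their end lips); with the grip squeezed to 48 mm, 82 mm apart (72 mm between lips): the tongs are then firmly held with room round the roll.
- tongs_left: The tongs' arm on the +y side; origin at its hinge, on the underside. Both arms always move alike. Springs push each arm outwards with about 4 N at the grip point when relaxed, 8 N when squeezed to 36 mm; a squeeze of 20 to 30 N holds the roll well.
- tongs_right: The tongs' arm on the -y side; origin at its hinge, on the tongs' underside.
- roll_center (a point): Centre, half-way up, of a round brown bread roll, 56 mm in diameter, 43 mm high, 28 to 56 g, standing on the turntable, not always in its middle. Its sides are upright from 13 to 24 mm above its underside.
- roll: The same roll: origin at the centre of its underside.
- turntable: Stainless turntable, 180 mm in diameter; origin at the centre of its foot on the shelf. Its flat top is 30 mm above the shelf and turns easily about the upright axis.
- plate: Blue ceramic plate, 180 mm in diameter, 18 mm high; origin at the centre of its underside on the shelf.
- cup: White espresso cup with a handle, 62 mm in diameter, 58 mm high; origin at the centre of its underside. A bystander.
- scoop: Grey plastic scoop, 220 mm long, 62 mm wide, 34 mm high; origin on the shelf near its middle. A bystander.
- fork: Short grill fork with a wooden handle, 250 mm long, 30 mm wide, 18 mm high; origin on the shelf near its middle. A bystander.
- brush: Basting brush with orange silicone bristles, 205 mm long, 36 mm wide, 16 mm high; origin on the shelf near its middle. A bystander.
Mind the look-alikes: they are no part of the job. What is shaped like the turntable but purple or turquoise is not meant. Of the things shaped like the plate, the blue one is meant.

How it is judged:
By the outcome, as a careful person would: the job done as asked, in the order asked, and still so for the second after the job is handed in, while the arm keeps its last pose, push and grip.
It also fails if it takes over 46 s, if anything falls off the work surface, if the arm or the gripper's body presses on something with over 40 N, if the wrist force passes 120 N, or if a joint passes its speed limit or range.

## Working session

There is one attempt and no reset: what is moved stays moved. The work goes in short steps, Python scripts to look and compute and a tool call to move; the robot and the scene stay as the last step left them, time stands still between calls to the robot, and variables do not carry over. Pictures are saved under pics/ and viewed, at most 10 in all, crops included, and the job is handed in when it is done.

Besides the shell and the picture viewer there is one more tool, called after "Emit:" as name(argument=value, ...) on one line, values as JSON. play_rows: Moves the arm, as the interface text tells. Its arguments: {"type":"object","properties":{"commands":{"type":"string"}},"required":["commands"]}

```bash
ls; mkdir -p pics
python3 - <<'E'
from station import bot
import cv2,numpy as np
s=bot.get_state();print(s)
for n in("top","scene"):
    cv2.imwrite(f"pics/{n}0.png",bot.camera(n));c=bot.calibration(n);print(n,c)
print(bot.calibration("wrist"))
E
```

```text
pics
{'time': 0.0, 'joints': array([ 1.09859188e+00,  3.53653971e-01,  1.63415385e+00,  1.96704363e-05,
        1.15520995e+00, -2.41161700e-03]), 'qd': array([-0.00162806,  0.00015423, -0.00142603, -0.00022557,  0.00143155,
        0.00167949]), 'joint_torque': array([ 9.31439099e-04, -5.93836999e+01, -3.34209430e+01,  6.97043329e-02,
        2.38518912e-02, -1.32350892e-04]), 'tcp_pos': array([0.28283098, 0.55706906, 0.40395144]), 'eef_rot': array([[-8.91658484e-01,  4.52708192e-01, -6.64245065e-04],
       [ 4.52708679e-01,  8.91657592e-01, -1.26098361e-03],
       [ 2.14215449e-05, -1.42507624e-03, -9.99998984e-01]]), 'contact_force': array([0.19628882, 0.05168515, 0.67121616]), 'wrist_torque': array([-0.02873009,  0.07404878,  0.06597724]), 'finger_force': 0.0, 'width': 0.9988735543964077}
top {'intrinsics': array([[504.24990053,   0.        , 324.15403955],
       [  0.        , 504.24990053, 239.55396748],
       [  0.        ,   0.        ,   1.        ]]), 'R': array([[-1.85139763e-02, -9.99828586e-01, -1.74162098e-04],
       [-9.98959355e-01,  1.85051421e-02, -4.16865210e-
[... 320 characters left out ...]
0.76282383, -0.00639298],
       [ 0.54018639, -0.46375093, -0.70223481],
       [-0.5386462 ,  0.45059391, -0.71191671]]), 't': array([-0.36923455, -0.26237721,  1.82267855])}
{'intrinsics': array([[366.31305849,   0.        , 325.12349819],
       [  0.        , 366.31305849, 236.73334488],
       [  0.        ,   0.        ,   1.        ]]), 'hand_eye': array([[-8.12828313e-04, -9.64133197e-01, -2.65417630e-01,
         7.55535453e-02],
       [ 9.99999630e-01, -7.08838683e-04, -4.87582935e-04,
        -1.42647566e-04],
       [ 2.81956611e-04, -2.65417928e-01,  9.64133416e-01,
         1.92214770e-02],
       [ 0.00000000e+00,  0.00000000e+00,  0.00000000e+00,
         1.00000000e+00]])}
```

View pics/top0.png

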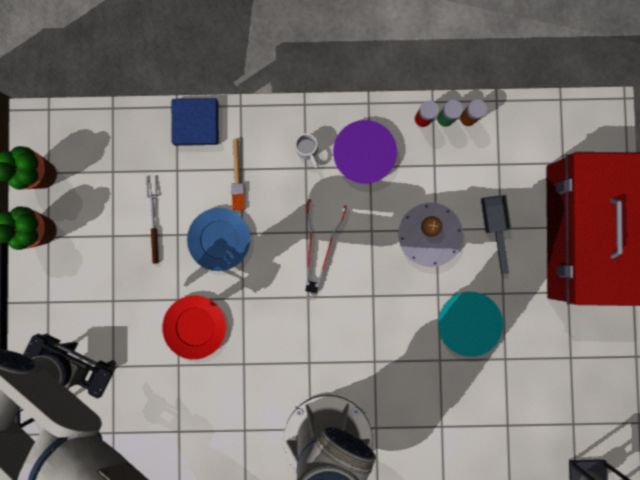

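View pics/scene0.png

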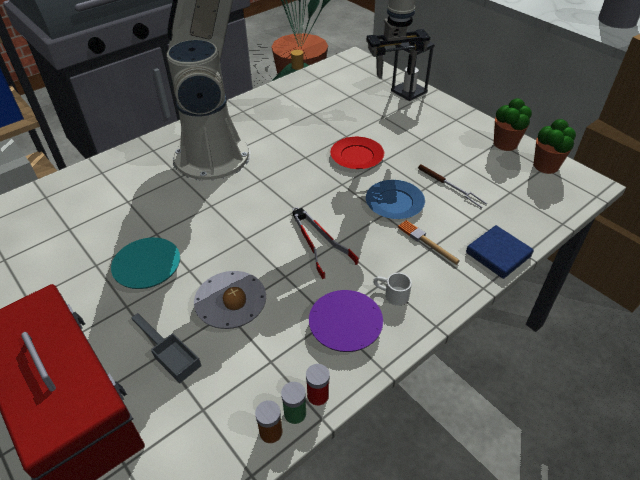

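The top picture shows the tongs with their hinge near (312,287) and claws near (309,203) and (345,209). The roll is at (432,226), the turntable at (431,234) and the blue plate at (219,239). I'll enlarge the tongs and the roll.

```bash
cat > h.py <<'E'
from station import bot
import cv2,numpy as np
def px2w(n,u,v,z):
    c=bot.calibration(n);R,t=c["R"],c["t"]
    d=R.T@np.linalg.solve(c["intrinsics"],[u,v,1.]);o=-R.T@t
    return o+d*(z-o[2])/d[2]
def w2px(n,X):
    c=bot.calibration(n);p=c["intrinsics"]@(c["R"]@np.array(X)+c["t"]);return p[:2]/p[2]
E
python3 - <<'E'
from h import *
im=cv2.imread("pics/top0.png")
a=cv2.resize(im[190:300,280:370],None,fx=5,fy=5,interpolation=2)
b=cv2.resize(im[195:275,390:470],None,fx=4,fy=4,interpolation=2)
o=np.zeros((550,780,3),np.uint8);o[:550,:450]=a;o[:320,455:775]=b
cv2.imwrite("pics/c0.png",o)
for n,u,v,z in[("hinge",312,287,.02),("cl",309,203,.024),("cr",345,209,.024),("roll",432,226,.06),("tt",431,234,.03),("plate",219,239,.015)]:print(n,px2w("top",u,v,z).round(3))
E
```

```text
hinge [0.424 0.035 0.02 ]
cl [0.659 0.039 0.024]
cr [ 0.641 -0.061  0.024]
roll [ 0.586 -0.296  0.06 ]
tt [ 0.566 -0.299  0.03 ]
plate [0.564 0.294 0.015]
```

View pics/c0.png

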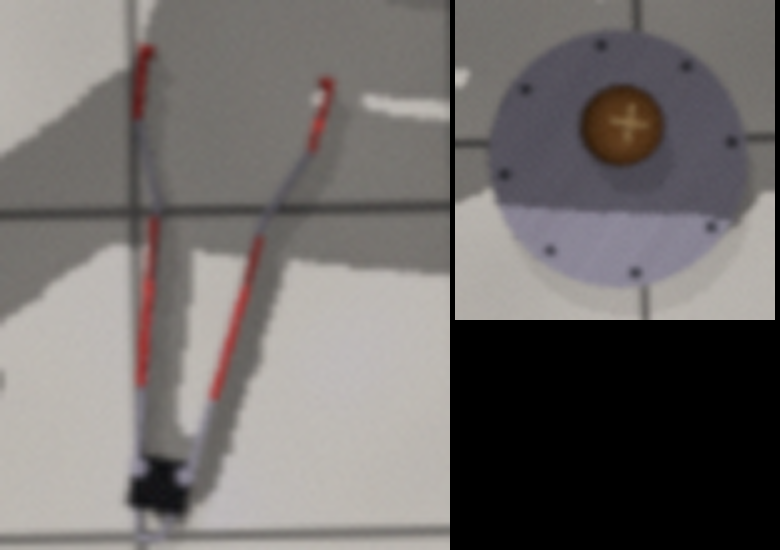

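In the enlarged crop the claw tips map to full-picture pixels (309.2,199) and (345.6,206), and the loop end to (310.4,298). The hinges are near (308,283.6) and (317,285.6), and the roll centre at (431.8,226.2).

```bash
cat >> h.py <<'E'
def move(target,tongs_ang):
    """print tool-axis shift (cm) and yaw (deg) from measured pose to TCP target with tongs x at tongs_ang (deg)"""
    s=bot.get_state();R=s["eef_rot"];d=R.T@(np.array(target)-s["tcp_pos"])*100
    a=np.degrees(np.arctan2(-R[1,0],-R[0,0]))  # tongs x = -tool x
    print("shift",d.round(2),"yaw",round(-((tongs_ang-a+180)%360-180),2),"tcp",s["tcp_pos"].round(4),"t",s["time"])
E
python3 - <<'E'
from h import *
P=lambda u,v,z:px2w("top",u,v,z)[:2]
z=.024
tl,tr=P(309.2,199,z),P(345.6,206,z); hl,hr=P(308,283.6,z),P(317,285.6,z)
lo=P(310.4,298,.015)
m=(tl+tr)/2;h=(hl+hr)/2
print(tl,tr,hl,hr,lo,np.linalg.norm(m-lo),np.linalg.norm(m-h))
for b in(lo,h):
  d=(m-b)/np.linalg.norm(m-b);print("ang",np.degrees(np.arctan2(d[1],d[0])),"grip",m-.136*d,"claws",m-.021*d)
e=tl-tr;print("perp ang",np.degrees(np.arctan2(e[1],e[0]))-90)
print("roll",P(431.75,226.25,.055),"tt",P(430.75,234.5,.03),"plate",P(219,239,.015))
for p in [(.586,-.296,.055),(.564,.294,.015)]:print(w2px("scene",p))
E
```

```text
[0.67069901 0.03837792] [ 0.6491213  -0.06322458] [0.4343384  0.04580271] [0.42832564 0.02085755] [0.39364105 0.04007617] 0.2713953461394252 0.2331122910607572
ang -11.153775385706451 grip [0.52647898 0.0138849 ] claws [ 0.63930681 -0.00836103]
ang -11.319051363844723 grip [0.52655543 0.01426969] claws [ 0.63931861 -0.00830161]
perp ang -11.98998043579023
roll [ 0.58584544 -0.29627039] tt [ 0.56450922 -0.29822917] plate [0.56359004 0.29412705]
[233.29070748 295.56711006]
[393.97852755 198.82051536]
```

```bash
python3 -c "
from h import *
move((.526,.014,.30),-11.4)"
```

```text
shift [-46.27 -37.41  10.45] yaw -15.52 tcp [0.2828 0.5571 0.404 ] t 0.1
```

Emit:
play_rows(commands="-3.8 -3.1 0.8 -3 1; -7.6 -6.2 1.6 -6 1; -11.4 -9.3 2.4 -9 1; -15.2 -12.4 3.2 -12 1; -19 -15.4 4 -15.5 1")

```text
time: 0.6
tcp_pos: [0.3828, 0.3321, 0.3642]
eef_rot: [[-0.981, 0.195, -0.0], [0.195, 0.981, -0.0], [0.0, -0.0, -1.0]]
contact_force: [0.9, 1.4, -0.2]
width: 0.999
finger_force: 0.0
```

```bash
python3 -c "
from h import *
move((.526,.014,.30),-11.4)"
```

```text
shift [-20.25 -28.4    6.43] yaw 0.14 tcp [0.3828 0.3321 0.3642] t 0.6
```

Emit:
play_rows(commands="-2.6 -3.7 0.8 0 1; -5.2 -7.4 1.6 0 1; -7.8 -11.1 2.4 0 1; -10.4 -14.8 3.2 0 1; -13 -18.5 4 0 1")

```text
time: 1.1
tcp_pos: [0.4738, 0.1251, 0.3243]
eef_rot: [[-0.98, 0.198, -0.0], [0.198, 0.98, 0.0], [0.0, 0.0, -1.0]]
contact_force: [0.4, 0.4, 0.2]
width: 0.997
finger_force: 0.0
```

Emit:
play_rows(commands="-2.5 -3.5 1 0 1; -5 -7 2 0 1; -7.2 -9.9 2.4 0 1; -7.2 -9.9 2.4 0 1; -7.2 -9.9 2.4 0 1")

```text
time: 1.6
tcp_pos: [0.5242, 0.0152, 0.3003]
eef_rot: [[-0.98, 0.2, -0.001], [0.2, 0.98, 0.0], [0.001, 0.0, -1.0]]
contact_force: [-0.2, 0.7, -0.4]
width: 1.0
finger_force: 0.0
```

Run:
```python
from h import *
move((.526,.014,.30),-11.4)
s=bot.get_state();print(s["joints"])
cv2.imwrite("pics/w1.png",bot.camera("wrist"))
```

```text
shift [-0.2  -0.08  0.03] yaw -0.14 tcp [0.5242 0.0152 0.3003] t 1.6
[ 2.59410413e-02  3.28387608e-01  1.93947975e+00  3.76404387e-04
  8.74890395e-01 -1.34369806e+00]
```

View pics/w1.png

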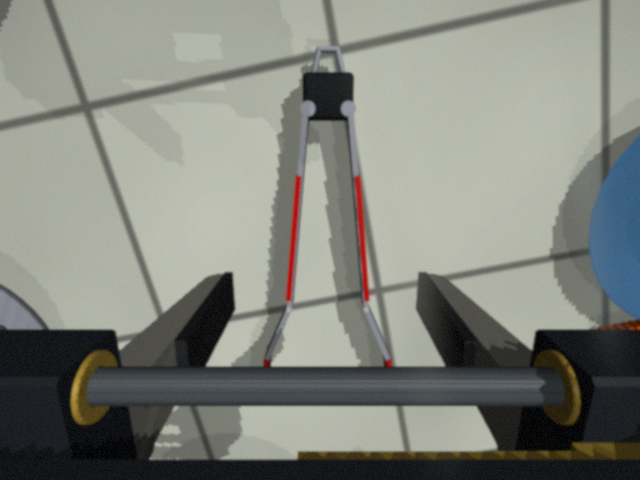

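The wrist view shows the tongs well aligned: hinges at (307,108) and (347,108), grip ends at (290,300) and (367,300), and the loop end at (328,48).

```bash
cat >> h.py <<'E'
def wrist2w(u,v,z):
    c=bot.calibration("wrist");H=c["hand_eye"];s=bot.get_state();R=s["eef_rot"]
    d=R@H[:3,:3]@np.linalg.solve(c["intrinsics"],[u,v,1.]);o=s["tcp_pos"]+R@H[:3,3]
    return o+d*(z-o[2])/d[2]
E
python3 - <<'E'
from h import *
hm=(wrist2w(307.5,108,.024)+wrist2w(347.5,108,.024))/2
gm=(wrist2w(290,300,.024)+wrist2w(367,300,.024))/2
lo=wrist2w(328,47,.012)
for a in(hm,lo):
    d=gm-a;print(a,gm,np.linalg.norm(d),np.degrees(np.arctan2(d[1],d[0])))
d=(gm-hm)/np.linalg.norm(gm-hm);g=hm+.1*d;print("grip",g,lo+.14*(gm-lo)/np.linalg.norm(gm-lo),np.linalg.norm(wrist2w(290,300,.024)-wrist2w(367,300,.024)))
move((g[0],g[1],.193),np.degrees(np.arctan2(d[1],d[0])))
E
```

```text
[0.432466   0.03608669 0.024     ] [0.56871474 0.00937381 0.024     ] 0.13884269910792574 -11.092686845690046
[0.39396791 0.04427359 0.012     ] [0.56871474 0.00937381 0.024     ] 0.17860136223716783 -11.294297081654038
grip [0.53059773 0.01684702 0.024     ] [0.53094646 0.01691675 0.02140642] 0.058872641481625104
shift [-0.64  0.23 10.75] yaw -0.37 tcp [0.524  0.0159 0.3005] t 1.65
```

Emit:
play_rows(commands="-0.5 0.2 4 -0.3 1; -0.5 0.2 7.5 -0.3 1; -0.5 0.2 9.7 -0.3 1; -0.5 0.2 10.6 -0.3 1; -0.5 0.2 10.6 -0.3 1")

```text
time: 2.15
tcp_pos: [0.529, 0.0176, 0.194]
eef_rot: [[-0.982, 0.191, -0.002], [0.191, 0.982, 0.0], [0.002, -0.0, -1.0]]
contact_force: [0.8, 0.1, -0.4]
width: 1.001
finger_force: 0.0
```

Emit:
play_rows(commands="0 0 0 0 0.7; 0 0 0 0 0.6; 0 0 0 0 0.52; 0 0 0 0 0.52; 0 0 0 0 0.52")

```text
time: 2.65
tcp_pos: [0.53, 0.0164, 0.1953]
eef_rot: [[-0.981, 0.193, 0.001], [0.193, 0.981, -0.0], [-0.001, 0.0, -1.0]]
contact_force: [-0.3, -0.4, 4.4]
width: 0.587
finger_force: 5.6
```

Emit:
play_rows(commands="0 0 0 0 0.52; 0 0 0 0 0.52; 0 0 0 0 0.52; 0 0 0 0 0.52; 0 0 0 0 0.52")

```text
time: 3.15
tcp_pos: [0.5301, 0.0165, 0.1952]
eef_rot: [[-0.981, 0.193, 0.001], [0.193, 0.981, -0.0], [-0.001, 0.0, -1.0]]
contact_force: [-0.6, -1.1, 7.5]
width: 0.522
finger_force: 7.2
```

Emit:
play_rows(commands="0 0 -0.5 0 0.52; 0 0 -1 0 0.52; 0 0 -2 0 0.52; 0 0 -3 0 0.52; 0 0 -3 0 0.52")

```text
time: 3.65
tcp_pos: [0.5304, 0.0166, 0.2264]
eef_rot: [[-0.981, 0.193, 0.003], [0.193, 0.981, 0.0], [-0.003, 0.001, -1.0]]
contact_force: [0.7, -1.0, -1.4]
width: 0.52
finger_force: 5.3
```

Run:
```python
from h import *
s=bot.get_state();print(s["contact_force"],s["wrist_torque"])
w=bot.camera("wrist");t=bot.camera("scene")
o=np.zeros((480,800,3),np.uint8);o[:300,:400]=cv2.resize(w,(400,300));o[:480,400:]=cv2.resize(t[130:322,240:400],None,fx=2.5,fy=2.5)
cv2.imwrite("pics/c2.png",o);cv2.imwrite("pics/w2.png",w)
```

```text
[ 0.66538477 -0.95044809 -1.36117708] [ 0.00754665 -0.07183733 -0.02835271]
```

View pics/c2.png

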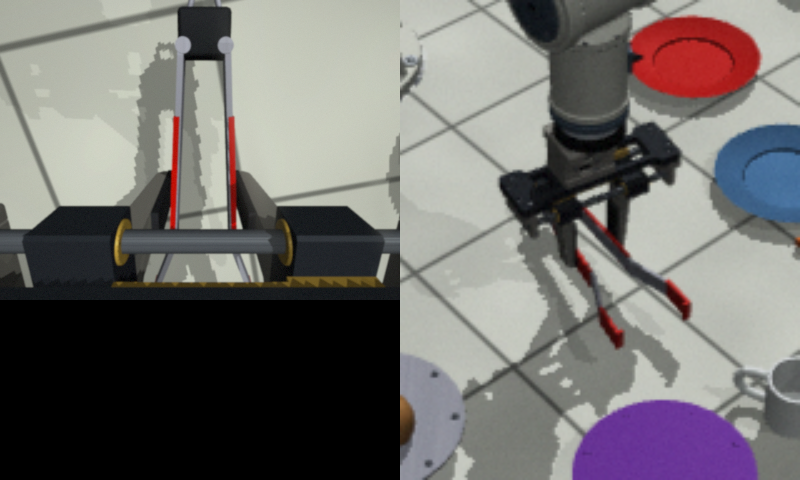

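The tongs are held and lifted. In the wrist picture the hinges are now at about (293,72) and (362,72).

Run:
```python
from h import *
c=bot.calibration("wrist");H=c["hand_eye"]
def tool(u,v,zt):
    d=H[:3,:3]@np.linalg.solve(c["intrinsics"],[u,v,1.]);o=H[:3,3];return o+d*(zt-o[2])/d[2]
a,b=tool(307.5,108,.2765),tool(347.5,108,.2765);print("ref sep",a-b)
for zt in(.166,.171,.176):
    a,b=tool(293,72,zt),tool(361.6,72,zt);print(zt,a,b,np.linalg.norm(a-b))
w=cv2.imread("pics/w2.png")
cv2.imwrite("pics/w2c.png",cv2.resize(w[0:330,220:440],None,fx=2.5,fy=1.8,interpolation=2))
```

```text
ref sep [ 2.15502554e-05 -2.65686964e-02  0.00000000e+00]
0.166 [ 0.0983672  -0.01185601  0.166     ] [0.09834674 0.0135135  0.166     ] 0.025369518017729416
0.171 [ 0.09914369 -0.01225979  0.171     ] [0.09912253 0.01397392 0.171     ] 0.0262337247970252
0.176 [ 0.09992017 -0.01266358  0.176     ] [0.09989832 0.01443435 0.176     ] 0.02709793157632098
```

View pics/w2c.png

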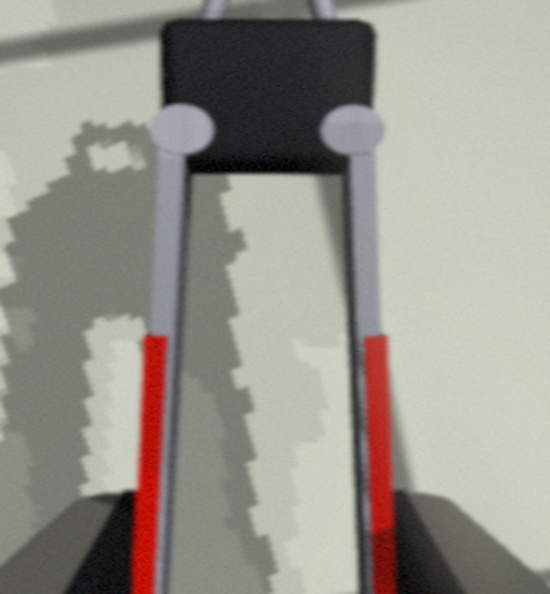

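```bash
python3 -c "
from h import *
move((.472,-.2738,.31),-11.2)"
```

```text
shift [  0.07 -29.61  -8.49] yaw 0.09 tcp [0.5298 0.0166 0.2252] t 3.75
```

Emit:
play_rows(commands="0 -1 -2 0 0.52; 0 -3 -4 0 0.52; 0 -6 -6 0 0.52; 0 -9 -8 0 0.52; 0 -12 -8.5 0 0.52")

```text
time: 4.25
tcp_pos: [0.5068, -0.1022, 0.3114]
eef_rot: [[-0.981, 0.192, 0.002], [0.192, 0.981, -0.001], [-0.002, -0.0, -1.0]]
contact_force: [-0.1, 0.7, -1.7]
width: 0.517
finger_force: 5.3
```

Emit:
play_rows(commands="0 -4 0 0 0.52; 0 -8 0 0 0.52; 0 -12 0 0 0.52; 0 -15.5 0 0 0.52; 0 -17.6 0 0 0.52")

```text
time: 4.75
tcp_pos: [0.4718, -0.2761, 0.3093]
eef_rot: [[-0.981, 0.194, -0.0], [0.194, 0.981, -0.0], [0.0, -0.0, -1.0]]
contact_force: [0.8, -0.3, -0.7]
width: 0.523
finger_force: 5.3
```

Emit:
play_rows(commands="0 0 0 0 0.52; 0 0 0 0 0.52; 0 0 0 0 0.52")

```text
time: 5.05
tcp_pos: [0.4726, -0.273, 0.3094]
eef_rot: [[-0.981, 0.192, -0.001], [0.192, 0.981, 0.001], [0.001, 0.001, -1.0]]
contact_force: [-0.2, 0.5, -1.6]
width: 0.523
finger_force: 5.3
```

Run:
```python
from h import *
move((.472,-.2738,.31),-11.2)
t=bot.camera("top");s=bot.camera("scene")
cv2.imwrite("pics/t3.png",t);cv2.imwrite("pics/s3.png",s)
o=np.zeros((500,800,3),np.uint8)
o[:,:400]=cv2.resize(t[190:315,380:480],None,fx=4,fy=4,interpolation=2)
o[:,400:]=cv2.resize(s[200:325,180:280],None,fx=4,fy=4,interpolation=2)
cv2.imwrite("pics/c3.png",o)
```

```text
shift [ 0.05 -0.09 -0.06] yaw 0.11 tcp [ 0.4726 -0.273   0.3094] t 5.05
```

View pics/c3.png

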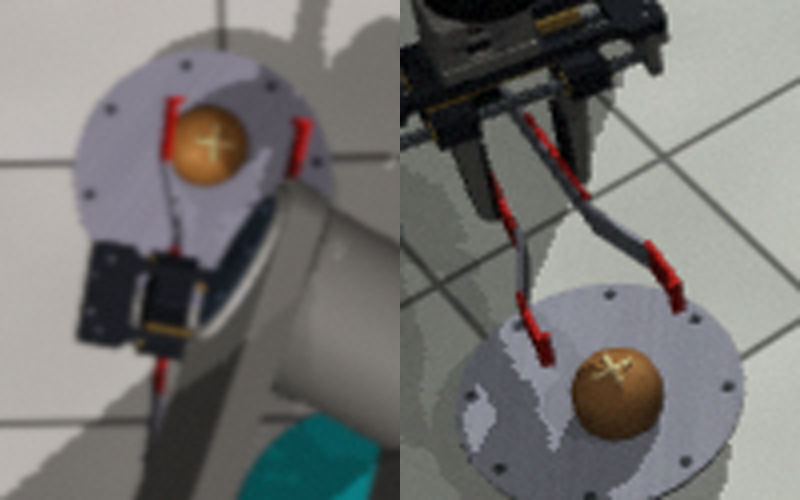

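In the top view the claws are at about (423,222) and (455,227), at a height of about 0.138 m, and the roll is at (432.3,226.5). I'll compare these in world coordinates.

Run:
```python
from h import *
P=lambda u,v,z:px2w("top",380+u/4,190+v/4,z)[:2]
z=.136
l=(P(175,97,z)+P(168,160,z))/2;r=(P(304,118,z)+P(296,177,z))/2
print("claws",l,r,(l+r)/2,"sep",np.linalg.norm(l-r))
s=bot.get_state();print("expected",s["tcp_pos"]+s["eef_rot"]@[-.116,.0005,.184])
print("roll",P(210,147,.055),"old .5858 -.2963")
# scene cross-check: roll silhouette centre predicted at old and seen
print(w2px("scene",(.5858,-.2963,.0515)),"seen",180+618/4-100,200+394/4)
for q in (s["tcp_pos"]+s["eef_rot"]@np.array([-.116-.021,y,.184]) for y in(-.044,.044)):
    u,v=w2px("scene",q);print((u-180)*4+400,(v-200)*4)
for q in [(.5858,-.2963,.0515),(.5858,-.2963,.073)]:
    u,v=w2px("scene",q);print("roll",(u-180)*4+400,(v-200)*4)
```

```text
claws [ 0.59171858 -0.25631631] [ 0.57793619 -0.33864988] [ 0.58482739 -0.29748309] sep 0.08347916102492525
expected [ 0.58672212 -0.29457654  0.125541  ]
roll [ 0.58443791 -0.29828336] old .5858 -.2963
[233.31667831 296.46289792] seen 234.5 298.5
543.852728842256 361.1592562965034
683.2110423859551 303.6372619142612
roll 613.2667132574911 385.8515916646443
roll 608.9636130680814 363.9727852948697
```

Emit:
play_rows(commands="0.05 -0.1 1.5 0 0.52; 0.05 -0.1 3 0 0.52; 0.05 -0.1 4 0 0.52; 0.05 -0.1 4 0 0.52; 0.05 -0.1 4 0 0.52")

```text
time: 5.65
tcp_pos: [0.4722, -0.2745, 0.2698]
eef_rot: [[-0.981, 0.192, -0.0], [0.192, 0.981, 0.0], [0.0, 0.0, -1.0]]
contact_force: [0.3, 0.1, -1.8]
width: 0.524
finger_force: 5.3
```

Emit:
play_rows(commands="0 0 1 0 0.52; 0 0 2 0 0.52; 0 0 3 0 0.52; 0 0 3.5 0 0.52; 0 0 3.5 0 0.52")

```text
time: 6.15
tcp_pos: [0.4716, -0.2746, 0.2336]
eef_rot: [[-0.981, 0.193, -0.002], [0.193, 0.981, 0.001], [0.002, 0.001, -1.0]]
contact_force: [-0.0, 0.2, -1.8]
width: 0.518
finger_force: 5.3
```

Run:
```python
from h import *
t=bot.camera("top");s=bot.camera("scene")
print(bot.get_state()["tcp_pos"])
o=np.zeros((500,800,3),np.uint8)
o[:,:400]=cv2.resize(t[190:315,380:480],None,fx=4,fy=4,interpolation=2)
o[:,400:]=cv2.resize(s[220:345,180:280],None,fx=4,fy=4,interpolation=2)
cv2.imwrite("pics/c4.png",o)
```

```text
[ 0.47199266 -0.27480545  0.23455083]
```

View pics/c4.png

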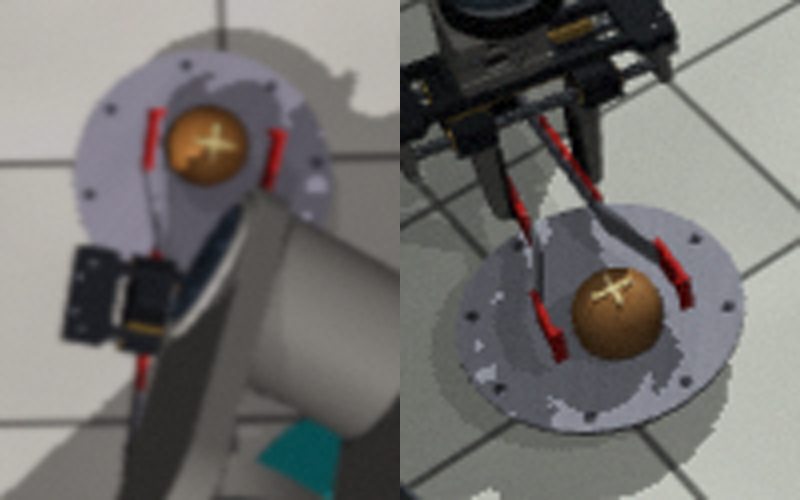

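The top view shows the claws either side of the roll, with the claw middle at crop (214,148) and the roll at (207,146). The roll sits about 4 mm to the left, so I'll shift the tongs left before closing.

Emit:
play_rows(commands="-0.1 0.2 0 0 0.52; -0.1 0.35 0 0 0.52; -0.1 0.35 0 0 0.48; -0.1 0.35 0 0 0.45; -0.1 0.35 0 0 0.43")

```text
time: 6.75
tcp_pos: [0.4736, -0.2715, 0.2348]
eef_rot: [[-0.981, 0.193, 0.0], [0.193, 0.981, -0.0], [-0.0, -0.0, -1.0]]
contact_force: [1.0, 0.2, -0.1]
width: 0.433
finger_force: 6.8
```

Emit:
play_rows(commands="0 0 0 0 0.41; 0 0 0 0 0.4; 0 0 0 0 0.3; 0 0 0 0 0; 0 0 0 0 0")

```text
time: 7.25
tcp_pos: [0.4736, -0.2716, 0.2347]
eef_rot: [[-0.981, 0.193, 0.0], [0.193, 0.981, -0.0], [-0.0, -0.0, -1.0]]
contact_force: [-0.2, -0.4, -0.7]
width: 0.383
finger_force: 30.0
```

Emit:
play_rows(commands="0 0 0 0 0; 0 0 0 0 0; 0 0 0 0 0; 0 0 0 0 0; 0 0 0 0 0")

```text
time: 7.75
tcp_pos: [0.4736, -0.2715, 0.2347]
eef_rot: [[-0.981, 0.193, -0.0], [0.193, 0.981, 0.0], [0.0, 0.0, -1.0]]
contact_force: [0.3, -0.7, -1.5]
width: 0.384
finger_force: 30.0
```

The grip stopped at 35 mm with 30 N, so the roll is held. Lifting.

Emit:
play_rows(commands="0 0 -0.5 0 0; 0 0 -1.2 0 0; 0 0 -2.5 0 0; 0 0 -4 0 0; 0 0 -6 0 0")

```text
time: 8.25
tcp_pos: [0.4734, -0.2714, 0.2958]
eef_rot: [[-0.981, 0.193, -0.001], [0.193, 0.981, 0.0], [0.001, 0.0, -1.0]]
contact_force: [-0.1, -0.2, -0.6]
width: 0.382
finger_force: 30.0
```

Emit:
play_rows(commands="0 0 -2 0 0; 0 0 -4 0 0; 0 0 -6 0 0; 0 0 -7 0 0; 0 0 -7 0 0")

```text
time: 8.75
tcp_pos: [0.4739, -0.2717, 0.3667]
eef_rot: [[-0.981, 0.193, 0.003], [0.193, 0.981, -0.002], [-0.003, -0.001, -1.0]]
contact_force: [0.6, 0.9, -2.5]
width: 0.385
finger_force: 30.0
```

Run:
```python
from h import *
t=bot.camera("top");s=bot.camera("scene")
o=np.zeros((500,800,3),np.uint8)
o[:,:400]=cv2.resize(t[170:295,380:480],None,fx=4,fy=4,interpolation=2)
o[:,400:]=cv2.resize(s[180:305,180:280],None,fx=4,fy=4,interpolation=2)
cv2.imwrite("pics/c5.png",o)
g=bot.get_state();print(g["width"],g["finger_force"])
# target: claws centre over plate
d=np.array([np.cos(np.radians(-11.1)),np.sin(np.radians(-11.1))])
p=np.array([.5636,.2941])-.116*d;print(p);move((p[0],p[1],.36),-11.1)
```

```text
0.3823444230655733 29.98570203781128
[0.44977005 0.31643255]
shift [13.65 57.22  0.45] yaw -0.02 tcp [ 0.4734 -0.2714  0.3645] t 8.85
```

View pics/c5.png

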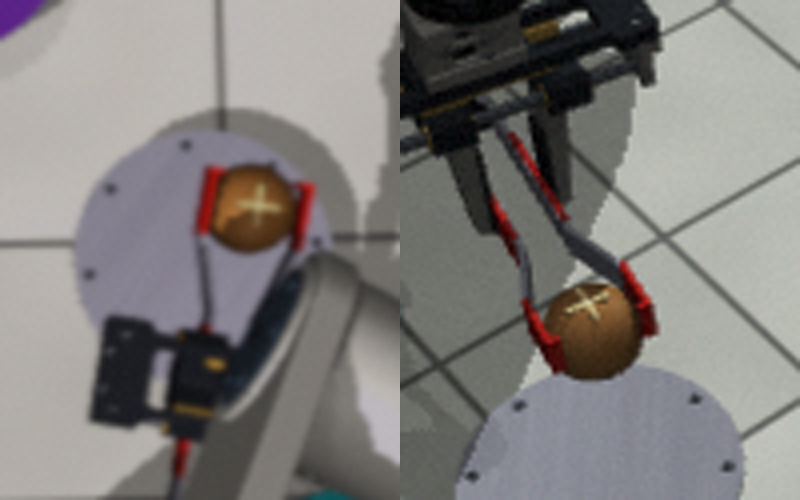

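The roll is lifted, held squarely between the claws. Carrying it across.

Emit:
play_rows(commands="0.3 1 0 0 0; 0.8 3 0 0 0; 1.4 6 0 0 0; 2.1 9 0 0 0; 2.8 12 0 0 0")

```text
time: 9.35
tcp_pos: [0.4686, -0.1467, 0.3636]
eef_rot: [[-0.981, 0.193, -0.002], [0.193, 0.981, 0.001], [0.002, 0.0, -1.0]]
contact_force: [-0.1, 0.6, -1.2]
width: 0.386
finger_force: 30.0
```

Emit:
play_rows(commands="0.7 3 0 0 0; 1.4 6 0 0 0; 2.1 9 0 0 0; 2.8 12 0 0 0; 3.5 15 0 0 0")

```text
time: 9.85
tcp_pos: [0.4629, 0.0072, 0.3638]
eef_rot: [[-0.981, 0.193, -0.002], [0.193, 0.981, 0.0], [0.002, -0.0, -1.0]]
contact_force: [0.4, 0.4, -2.0]
width: 0.388
finger_force: 30.0
```

Emit:
play_rows(commands="0.7 3 0 0 0; 1.4 6 0 0 0; 2.1 9 0 0 0; 2.8 12 0 0 0; 3.5 15 0 0 0")

```text
time: 10.35
tcp_pos: [0.4574, 0.161, 0.3637]
eef_rot: [[-0.981, 0.193, -0.002], [0.193, 0.981, -0.0], [0.002, -0.001, -1.0]]
contact_force: [0.3, -1.1, -0.9]
width: 0.385
finger_force: 30.0
```

```bash
python3 -c "
from h import *
move((.4498,.3164,.362),-11.1)"
```

```text
shift [ 3.74 15.1   0.17] yaw -0.01 tcp [0.4574 0.161  0.3637] t 10.35
```

Emit:
play_rows(commands="0.7 3 0 0 0; 1.6 6.5 0 0 0; 2.4 10 0.1 0 0; 3.1 13 0.1 0 0; 3.7 15.1 0.1 0 0")

```text
time: 10.85
tcp_pos: [0.4502, 0.3168, 0.3625]
eef_rot: [[-0.981, 0.192, -0.002], [0.192, 0.981, -0.001], [0.001, -0.001, -1.0]]
contact_force: [0.0, 0.5, -2.2]
width: 0.385
finger_force: 30.0
```

Emit:
play_rows(commands="0 0 0 0 0; 0 0 0 0 0; 0 0 0 0 0; 0 0 0 0 0; 0 0 0 0 0")

```text
time: 11.35
tcp_pos: [0.4514, 0.314, 0.3637]
eef_rot: [[-0.981, 0.194, -0.0], [0.194, 0.981, -0.0], [0.0, -0.0, -1.0]]
contact_force: [0.2, -0.2, -2.3]
width: 0.379
finger_force: 30.0
```

Run:
```python
from h import *
move((.4498,.3164,.362),-11.1)
t=bot.camera("top");s=bot.camera("scene")
o=np.zeros((500,800,3),np.uint8)
o[:,:400]=cv2.resize(t[150:316,150:283],(400,500),interpolation=2)
o[:,400:]=cv2.resize(s[80:246,320:453],(400,500),interpolation=2)
cv2.imwrite("pics/c6.png",o)
print("expect", (w2px("top",(.5636,.2941,.18))-[150,150])*3.01,(w2px("scene",(.5636,.2941,.18))-[320,80])*3.01+[400,0])
```

```text
shift [0.2  0.2  0.17] yaw -0.08 tcp [0.4514 0.314  0.3637] t 11.35
expect [166.03788038 259.32479786] [638.17099788 225.1123297 ]
```

View pics/c6.png

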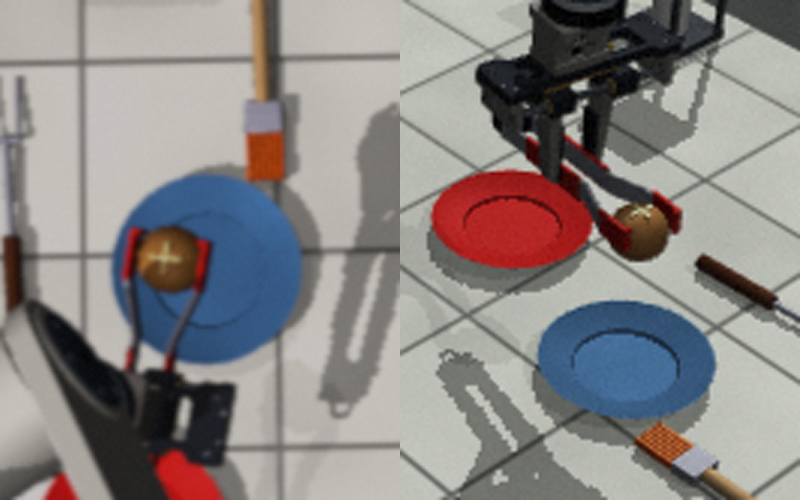

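The roll appears at crop (168,259) in the top view, against (166,259) expected for a point 15 cm above the plate's middle, and the scene view agrees. Handing in.

```bash
python3 -c "
from station import bot
print(bot.finish_job())"
```

```text
the job is handed in; nothing more can be done
None
```

I handed the job in at about 11.5 s of the 46 s limit, with the roll held in the squeezed tongs (30 N) about 15 cm above the middle of the blue plate; no verdict came back.

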